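Fish the dropped plug out of the pump's strainer pot with tongs

ROBOT

A 6-joint arm with a two-finger parallel gripper is mounted at the origin on the work surface. World frame = base frame: x ahead of the robot, y to its left, z up, the work surface at z = 0. Lengths are in mm, angles in rad, forces in N, time in s.
With the tool pointing down it reaches from about 275 to 750 mm from the base axis. Payload 10.2 kg.
Tool frame: the origin (TCP) lies midway between the tips of the shut fingers; the grasp point (between the pads) lies 19 mm behind it; z points along the fingers, y is the direction in which the jaws open and shut (so a half turn about z gives the same grasp; the last joint's range is limited). The gripper opens to 85 mm and grips with 20 to 120 N. Pads are 22 mm wide; open, the fingers measure 114 mm over their backs; the gripper's body (76 mm by 85 mm) begins 54 mm behind the grasp point. The pads swing forward as they close: fully open they stand 13 mm farther back than shut.
Start: joints at [1.07, 0.313, 1.498, -0, 1.331, -0.223], TCP at [143.989, 504.875, 231.294] pointing down, gripper open.
Joint ranges: [-2.94, 2.94], [-0.97, 2.17], [0.19, 2.56], [-1.23, 4.37], [0.02, 3.11], [-2.88, 2.88]. Speed limits (rad/s): [2.39, 2.39, 3.01, 3.14, 3.14, 3.14].

INTERFACE

Orientations are given as a unit quaternion [w, x, y, z].
In Python, from rig import sense, optics, ctrl gives the robot as it stands.
- The arm moves only by the tool play_rows, never from a script. Its argument "plan" is a list of rows, each a list of 7 numbers: the shift along the world's x, y, z in mm, then the turn, a rotation vector about the world's x, y, z in rad, then the opening, from -1 (shut) to 1 (fully open), so that 0 is half open. A call has 1 to 5 rows; each row shifts and turns the pose as measured when the row begins; what a row does not reach is not made up. A row lasts 1/12 s, in which the tool goes at most 41.7 mm and 7.16 degrees, less where a joint would pass 70% of its speed; a pose out of reach is approached as far as the arm can. A call is refused whole if a number of a shift passes 41.7 or a number of a turn 0.125, either way. A call with a gripper value outside its range is refused whole. The fingers move at their own pace and stop on an object; "grip_force" is the grip in N (left out, the last holds). Time passes only in rows, so rows that do not move let the fingers close. It gives the time, the measured TCP pose, the force and the opening at its end, in the units of the state.
- sense(): the state, without advancing time (a new reading comes with each control period).
- optics.capture(name): name is "side" or "top" or "wrist"; returns a dict with "img" (400x640x3 uint8, blue, green, red), "fx", "fy", "cx", "cy" (pixels), "world_to_cam" (4x4, takes a point from world to camera coordinates). Camera axes: x right, y up, looking along -z (the intrinsics and any distortion apply to the point x, -y, -z); pixel columns grow to the right and rows downward; lengths in mm; the calibration is good to about 2 mm. A picture is of the moment at which its call begins. There is no depth.
- ctrl.finish_job(): hands the job in, once; it reports no verdict.
The state is a dict: "time_s": time; "joints": joint angles; "dq": joint speeds; "tau": joint torques, N m; "eef_pos": TCP position; "ee_rot": TCP orientation; "force": force on the tool from outside, world axes, zero at the start; "wrist_torque": the same for the moment, N m; "grip_width": opening from 0.0 (shut) to 1.0 (fully open).
Only numpy, scipy, OpenCV 4.12 (cv2) and the standard library are available. Lean on these libraries where they do the work, as an engineer would, in place of code of your own. Each camera call takes 0.05 s, during which the arm holds its last target. There are 200 camera calls.

TASK

A brass hex plug has fallen into the open strainer pot of the pump and must come out before the pump is run again. Take the steel tongs from the wooden tool block, reach down into the pot with them, close their jaws on the plug and lift it at least 3 cm clear above the rim of the pot; touch the plug with the tongs only, never with the robot itself, and leave the basket, the lid and the valve where they are. Finish while holding: the plug steady up in the air in the tongs, jaws downward, nothing put down or let go.

Things in the scene. Friction and masses are not known exactly. Their poses are not given: they have to be found in the camera images.
- tongs: Steel tongs, 195 mm long, 0.105 kg, upright in the block's slot, jaws down. z runs up the tongs, always midway between the arms; origin 1.5 mm below the jaws' ends when sprung open, level with them when closed on 22 mm; hinge top at 195 mm. Jaws close along y (one arm at +y, one at -y). Sprung open: jaws 52 mm apart inside, 61 mm over all. Jaw: flat face 16 mm wide, 30 mm tall, 4 mm thick.
- tongs_pinch (a point): Where to pinch: midway between the two ribbed blue rubber grips, 150 mm above the tongs' origin (axes as tongs). Grips are 18 mm wide (x), from 116 to 170 mm above the origin. Width over them here along y: 40 mm sprung open, 34 mm (faces parallel) with the jaws 22 mm apart. 1 mm of squeeze closes the jaws about 4.5 mm, so 2 to 4 mm carries the tongs with jaws still 35 to 43 mm apart.
- jaw_l (a joint): How far each arm is swung in from its open rest (both move equally): 0 sprung open, 0.083 rad jaws 22 mm apart and parallel, 0.144 rad jaws shut. A spring opens the tongs: at the pinch point it takes about 4 N on each grip to start moving them and 11 N to bring the jaws to 22 mm; 40 N or so then holds the plug firmly.
- block: Beech tool block fixed to the bench, 72 mm tall, from -40 to +70 mm in x and +-70 mm in y of its origin, which lies on the bench under the centre of the tongs' slot. Slot 20 mm (x) by 72 mm (y), floor 10 mm above the bench, 62 mm deep; the tongs' y lies along its y. Drill bits stand in a row at x = 48 mm, up to 102 mm above the bench.
- pump: Black pump fixed to the bench. Origin on the bench under the centre of its round clear strainer pot, open on top: bore 86 mm, white floor at 20 mm, rim 120 mm above the bench, collar 104 mm across. To +y: capped outlet at 100 mm, 154 mm tall; motor to 337 mm, 134 mm tall, its terminal box (165 to 245 mm) 154 mm tall. To -y: capped inlet stub, 92 mm out, 80 mm up.
- pot_rim (a point): Centre of the strainer pot's mouth, level with its rim, 120 mm above the bench and 100 mm above the pot's floor.
- plug: Brass hex plug, about 0.055 kg, standing on its head on the pot's floor, up to 17 mm off the pot's centre. Origin at the centre of its underside. Hex head 22 mm across flats (25 mm over corners), 14 mm tall; on it a threaded stub 17 mm thick, up to 23 mm. Its x axis is square to a pair of flats, as are the directions 60 and 120 degrees from it; the jaws hold best on flats.
- basket: Bystander: white strainer basket, a cup 80 mm across and 72 mm tall with a bow handle to 90 mm. Origin under its centre.
- pot_lid: Bystander: black screw lid with clear window, 114 mm across, 24 mm tall. Origin under its centre.
- valve: Bystander: small brass solenoid valve with grey coil and black plug, about 75 x 56 mm, 74 mm tall. Origin under its centre.
Mind the look-alikes: they are no part of the job. Of the things that look like the block, the middle-sized one is meant.

How it is judged (in metres and radians):
On the way, in this order (a step that is already met when the one before it is completed fails the run):
1. the tongs are held by the fingers and drawn up out of the tool block, jaws clear of it (z of tongs in the frame of block above 0.075 m and contact force between the fingers and tongs above 2 N), for 0.1 s.
2. the plug is gripped by the tongs and lifted off the floor of the pot (z of plug in the frame of pump above 0.026 m and contact force between tongs and plug above 1 N and contact force between the fingers and tongs above 2 N), for 0.1 s.
At the end, for the whole second after the job is handed in: Ends holding: fingers grip tongs (>2 N), jaws grip plug (>1 N, within 45 mm of jaw ends), its underside 30 mm or more above rim level, slower than 30 mm/s, plug and tongs touching neither pump nor block, no finger on the plug, tongs tilted under 0.8 rad; basket, lid, valve moved under 30 mm (z of plug in the frame of pump above 0.15 m and contact force between tongs and plug above 1 N and contact force between the fingers and tongs above 2 N and contact force between the fingers and plug below 0.2 N and contact force between pump and plug below 0.1 N and contact force between each of pump, block and tongs below 0.2 N and angle between tongs's own z axis and vertical below 0.8 rad and distance between plug and tongs below 0.045 m and linear speed of plug below 0.03 m/s and distance of each of basket, pot_lid, valve from where it was at the start of the episode below 0.03 m); the arm keeps its last pose, push and grip.
It fails at once if the robot touches the plug itself (contact force between any of the fingers, the arm and plug above 0.5 N).
It fails at once if the basket, the lid or the valve is shoved more than 30 mm (distance of any of basket, pot_lid, valve from where it was at the start of the episode above 0.03 m).
It also fails if it takes over 43 s, if anything falls off the work surface, if the arm or the gripper's body presses on something with over 40 N, if the wrist force passes 120 N, or if a joint passes its speed limit or range.

## Working session

There is one attempt and no reset: what is moved stays moved. The work goes in short steps, Python scripts to look and compute and a tool call to move; the robot and the scene stay as the last step left them, time stands still between calls to the robot, and variables do not carry over. Pictures are saved under pics/ and viewed, about 8 in all and at most 12, crops included, and the job is handed in when it is done.

Besides the shell and the picture viewer there is one more tool, called after "Call:" by a JSON object that holds its "fn" and its "kwargs", one argument or row to a line. play_rows: Moves the arm, as the interface text tells. Its arguments: {"type":"object","properties":{"plan":{"type":"array"},"grip_force":{"type":"number"}},"required":["plan"]}

```bash
mkdir -p pics; ls; python3 - <<'E'
from rig import sense,optics
import cv2,numpy as np,pickle
for n in ["top","side"]:
    c=optics.capture(n); cv2.imwrite(f"pics/{n}0.png",c["img"]); pickle.dump(c,open(f"{n}0.pkl","wb"))
    print(n,c["fx"],c["fy"],c["cx"],c["cy"],[k for k in c]); print(np.round(c["world_to_cam"],3).tolist())
print(sense())
E
```

```text
pics
top 447.85505826692724 447.85505826692724 327.8841382248552 188.5653711224682 ['img', 'fx', 'fy', 'cx', 'cy', 'world_to_cam']
[[0.028, -0.999, -0.021, -136.039], [0.987, 0.025, 0.16, -598.283], [-0.16, -0.025, 0.987, -975.385], [0.0, 0.0, 0.0, 1.0]]
side 446.43964454682776 446.43964454682776 320.03795657923814 196.85030634942055 ['img', 'fx', 'fy', 'cx', 'cy', 'world_to_cam']
[[0.899, -0.438, -0.017, -590.996], [0.253, 0.487, 0.836, -193.397], [-0.357, -0.756, 0.549, -934.487], [0.0, 0.0, 0.0, 1.0]]
{'time_s': 0.1, 'joints': array([ 1.06960622e+00,  3.13357373e-01,  1.49834931e+00,  1.50465536e-05,
        1.33097206e+00, -2.23436006e-01]), 'dq': array([-1.05656809e-03, -2.42992787e-03,  9.31631610e-05,  2.44244902e-04,
        1.65341253e-03, -9.54569569e-04]), 'tau': array([ 2.20672700e-03, -4.12900436e+01, -2.60137367e+01, -2.28729682e-04,
        3.07323353e-03,  2.43404111e-05]), 'eef_pos': array([143.8716448 , 504.6745765 , 230.81550549]), 'ee_rot': array([-1.99307256e-04,  1.38432818e-01,  9.90371678e-01, -5.05197253e-04]), 'force': array([ 0.18126991,  0.22952549, -0.86645408]), 'wrist_torque': array([-0.0256682 , -0.02751501, -0.02218634]), 'grip_width': 1.0017766174282277}
```

View pics/top0.png

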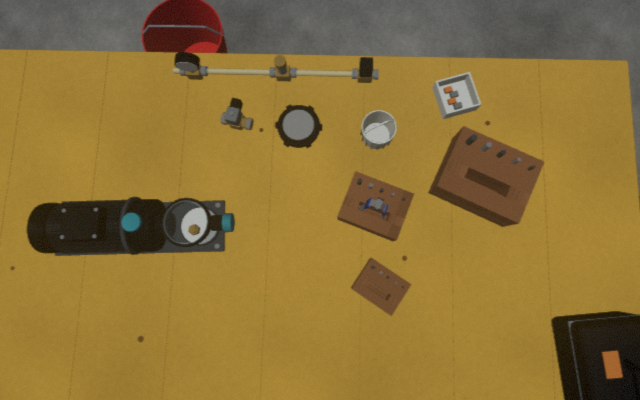

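View pics/side0.png

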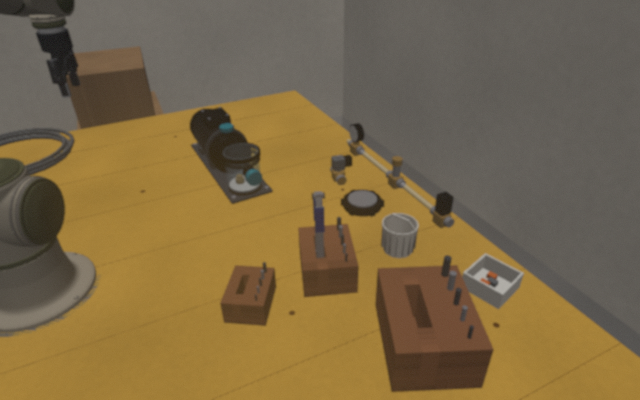

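The top view shows the middle-sized block at about (376,206) with the blue-gripped tongs in it. The pot is at (186,222) and the plug at (193,230). The side view shows the tongs at (319,215). I'll zoom in and measure next.

```bash
cat > h.py <<'E'
import numpy as np,cv2,pickle
def proj(c,P):
    P=np.atleast_2d(P).astype(float); W=c["world_to_cam"]; q=P@W[:3,:3].T+W[:3,3]
    return np.c_[c["cx"]+c["fx"]*q[:,0]/-q[:,2], c["cy"]-c["fy"]*q[:,1]/-q[:,2]]
def ray(c,u,v):
    W=c["world_to_cam"]; R=W[:3,:3]
    d=R.T@np.array([(u-c["cx"])/c["fx"],-(v-c["cy"])/c["fy"],-1]); return -R.T@W[:3,3],d/np.linalg.norm(d)
def onz(c,u,v,z):
    o,d=ray(c,u,v); return o+d*(z-o[2])/d[2]
def tri(*r):
    A=0;b=0
    for o,d in r:
        M=np.eye(3)-np.outer(d,d); A=A+M; b=b+M@o
    return np.linalg.solve(A,b)
def up(im,x0,y0,w,h,k): return cv2.resize(im[y0:y0+h,x0:x0+w],None,fx=k,fy=k,interpolation=cv2.INTER_CUBIC)
E
python3 - <<'E'
from h import *
t=pickle.load(open("top0.pkl","rb"));s=pickle.load(open("side0.pkl","rb"))
a=up(t["img"],330,160,90,90,4); b=up(t["img"],150,180,90,90,4)
c=up(s["img"],290,185,75,115,4)  # 300x460
d=up(s["img"],205,125,80,80,3)
C=np.zeros((600,800,3),np.uint8); C[:360,:360]=a; C[:240,360:720]=b[60:300]; C[360:600,:240]=d; C[240:600,360:660]=up(s["img"],290,185,75,90,4)
cv2.imwrite("pics/comp.png",C)
hsv=cv2.cvtColor(t["img"],cv2.COLOR_BGR2HSV)
# block top contour: brown
def cc(c,lo,hi,roi):
    h=cv2.cvtColor(c["img"],cv2.COLOR_BGR2HSV); m=cv2.inRange(h,lo,hi); z=np.zeros_like(m); x,y,w,hh=roi; z[y:y+hh,x:x+w]=m[y:y+hh,x:x+w]
    n,l,st,ce=cv2.connectedComponentsWithStats(z); return [(st[i].tolist(),ce[i].round(1).tolist()) for i in range(1,n) if st[i,4]>4]
print("blue top",cc(t,(110,60,40),(140,255,255),(340,180,70,60)))
print("blue side",cc(s,(110,60,40),(140,255,255),(300,185,50,70)))
print(proj(t,[[0,0,0],[144,505,231]]))
print(hsv[175:235:12,345:410:8,0].tolist())
for n,u,v,z in [("blockc",376,206,72),("pot",186,222,120),("plug",193,230,40)]: print(n,onz(t,u,v,z))
E
```

```text
blue top [([365, 198, 7, 10, 32], [367.6, 203.2]), ([382, 205, 6, 10, 23], [384.8, 209.6])]
blue side []
[[265.42080889 463.2712338 ]
 [-38.97895343 421.16022093]]
[[21, 19, 14, 21, 21, 21, 21, 21, 21], [21, 14, 14, 17, 13, 14, 13, 20, 20], [15, 13, 13, 123, 16, 14, 14, 14, 14], [14, 14, 14, 13, 14, 116, 13, 15, 21], [21, 16, 14, 13, 14, 14, 15, 15, 21]]
blockc [ 561.35210705 -227.86240676   72.        ]
pot [511.08941851 174.85962852 120.        ]
plug [499.5110645  184.74540161  40.        ]
```

View pics/comp.png

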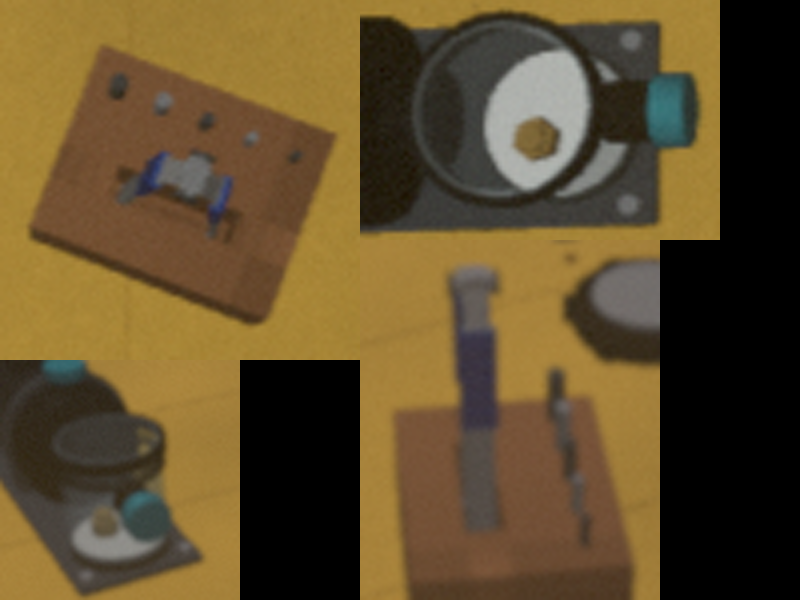

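The composite shows three things clearly:
- **Block:** its top corners in the top view are at about (355,171), (414,193), (397,239) and (337.5,217). The hinge top is near (380,201) in the top view and (318.5,194.5) in the side view.
- **Plug:** it sits at about (194,229.5) in the top view.
- **Rim:** its centre is at about (187,222.5).

```bash
python3 - <<'E'
from h import *
t=pickle.load(open("top0.pkl","rb"));s=pickle.load(open("side0.pkl","rb"))
K=[(355,171.2),(414.2,193),(397,238.8),(337.5,217)]
C=np.array([onz(t,*k,72) for k in K]); print(C.round(1)); 
print("sides",[np.linalg.norm(C[i]-C[(i+1)%4]).round(1) for i in range(4)])
y=(C[0]-C[1])+(C[3]-C[2]); th=np.arctan2(-y[0],y[1]); x=(C[1]-C[2])+(C[0]-C[3]); print("theta deg",np.degrees(th),np.degrees(np.arctan2(x[1],x[0])))
ex=np.array([np.cos(th),np.sin(th),0]); print("block origin from corners",(C.mean(0)-15*ex).round(1))
print("hinge tri",tri(ray(t,380,201),ray(s,318.5,194.5)).round(1),"onz203", onz(t,380,201,203).round(1))
# slot ends in top crop: slot left top (118,170)..right (240,240)
print("slot c",onz(t,330+178/4,160+205/4,72).round(1))
for n,l in [("grips",[(367.6,203.2),(384.8,209.6)])]:
    p=np.array([onz(t,*q,165) for q in l]); print(n,p.round(1),p.mean(0).round(1),np.degrees(np.arctan2(-(p[0]-p[1])[0],(p[0]-p[1])[1])))
print("pot rim",onz(t,187,222.5,120).round(1)); 
h=cv2.cvtColor(t["img"],cv2.COLOR_BGR2HSV); m=cv2.inRange(h,(10,70,60),(30,255,255)); z=np.zeros_like(m); z[215:245,182:206]=m[215:245,182:206]
n,l,st,ce=cv2.connectedComponentsWithStats(z); i=1+st[1:,4].argmax(); print(st[i],ce[i], "plug",onz(t,*ce[i],33).round(1))
print(proj(s,[[560,-225,203],[511,175,120]]))
E
```

```text
[[ 638.5 -180.1   72. ]
 [ 592.5 -311.9   72. ]
 [ 490.6 -274.3   72. ]
 [ 534.8 -143.6   72. ]]
sides [np.float64(139.6), np.float64(108.6), np.float64(138.0), np.float64(110.0)]
theta deg -18.95950429057182 -19.815952865402828
block origin from corners [ 549.9 -222.6   72. ]
hinge tri [ 552.3 -223.6  200.5] onz203 [ 554.8 -224.4  203. ]
slot c [ 549.6 -224.7   72. ]
grips [[ 554.9 -203.2  165. ]
 [ 543.  -237.7  165. ]] [ 549.  -220.5  165. ] -19.188551441977143
pot rim [510.1 172.7 120. ]
[189 225  10  10  83] [193.57831325 229.26506024] plug [501.6 185.8  33. ]
[[323.90617745 192.4166217 ]
 [240.70418638 150.97384957]]
```

Call:
{"fn": "play_rows", "kwargs": {
  "plan": [
    [30,-28,6,0,0,0,1],
    [30,-28,6,0,0,0,1],
    [30,-28,6,0,0,0,1],
    [30,-28,6,0,0,0,1],
    [30,-28,6,0,0,0,1]
  ]
}}

```text
time_s: 0.52
eef_pos: [290.8, 362.9, 258.4]
ee_rot: [-0.002, 0.132, 0.991, -0.003]
force: [0.9, 1.6, 0.3]
grip_width: 1.0
```

Call:
{"fn": "play_rows", "kwargs": {
  "plan": [
    [30,-28,6,0,0,0,1],
    [30,-28,6,0,0,0,1],
    [30,-28,6,0,0,0,1],
    [30,-28,6,0,0,0,1],
    [30,-28,6,0,0,0,1]
  ]
}}

```text
time_s: 0.93
eef_pos: [439.7, 219.8, 288.1]
ee_rot: [-0.003, 0.132, 0.991, -0.003]
force: [0.6, 1.4, -0.8]
grip_width: 0.998
```

Call:
{"fn": "play_rows", "kwargs": {
  "plan": [
    [30,-22,10,0,0,0,1],
    [30,-22,10,0,0,0,1],
    [0,0,0,0,0,0,1]
  ]
}}

```text
time_s: 1.18
eef_pos: [505.5, 167.7, 308.3]
ee_rot: [-0.003, 0.135, 0.991, -0.004]
force: [-0.3, 0.5, 1.1]
grip_width: 0.997
```

```bash
python3 - <<'E'
from rig import sense,optics
from h import *
c=optics.capture("wrist"); pickle.dump(c,open("w1.pkl","wb")); cv2.imwrite("pics/w1.png",c["img"])
print(sense()["eef_pos"],proj(c,[[510,173,120],[502,186,34]]),np.linalg.inv(c["world_to_cam"])[:3,3])
E
```

```text
[503.57835207 169.40044897 307.55720122] [[323.22973971 178.20927654]
 [329.54620268 156.59818382]] [429.66581182 189.73525578 450.94974544]
```

View pics/w1.png

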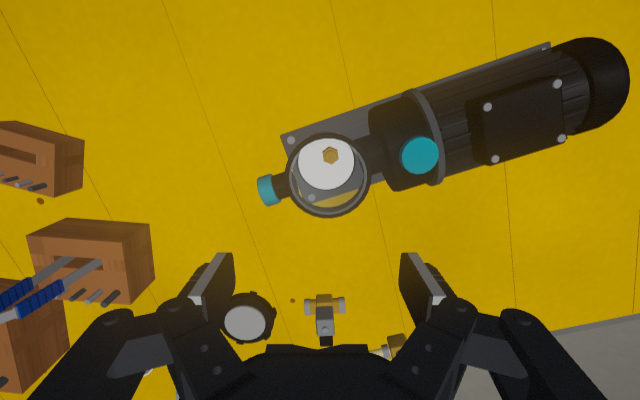

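The wrist view shows the plug at about (330,156) inside the pot, whose rim is centred near (328,175). I'll zoom in to get the hex orientation.

```bash
python3 - <<'E'
from h import *
c=pickle.load(open("w1.pkl","rb")); im=c["img"]
A=up(im,310,136,40,40,14); B=up(im,280,125,100,100,5)[:, :]
cv2.imwrite("pics/w1z.png",A)
h=cv2.cvtColor(im,cv2.COLOR_BGR2HSV); m=cv2.inRange(h,(10,90,50),(32,255,255)); z=np.zeros_like(m); z[142:170,316:345]=m[142:170,316:345]
n,l,st,ce=cv2.connectedComponentsWithStats(z); i=1+st[1:,4].argmax(); print(st[i],ce[i])
# dark rim ring ellipse
g=cv2.cvtColor(im,cv2.COLOR_BGR2GRAY)
cn=max(cv2.findContours((l==i).astype(np.uint8)*255,cv2.RETR_EXTERNAL,cv2.CHAIN_APPROX_NONE)[0],key=len)[:,0]
W=np.array([onz(c,u,v,34)[:2] for u,v in cn]); ctr=W.mean(0); print("plug ctr z34",ctr.round(1))
for a in range(0,180,5):
    d=np.array([np.cos(np.radians(a)),np.sin(np.radians(a))]); p=W@d; print(a,round(np.ptp(p),1),end="; ")
print(); print("plug",onz(c,*ce[i],30).round(1),"rim",onz(c,328.5,175,120).round(1), "pred",proj(c,[[550,-223,72],[510,173,120]]))
E
```

```text
[323 147  15  17 198] [330.06060606 154.86363636]
plug ctr z34 [499.9 187.3]
0 24.2; 5 24.1; 10 23.8; 15 23.3; 20 22.6; 25 22.4; 30 22.9; 35 23.3; 40 23.6; 45 23.7; 50 23.6; 55 23.3; 60 22.8; 65 22.2; 70 21.4; 75 20.5; 80 21.0; 85 21.5; 90 21.9; 95 22.2; 100 22.6; 105 22.9; 110 22.9; 115 22.8; 120 22.6; 125 22.7; 130 22.6; 135 22.3; 140 22.1; 145 22.4; 150 22.9; 155 23.2; 160 23.4; 165 23.4; 170 23.9; 175 24.1; 
plug [500.4 187.3  30. ] rim [507.9 180.  120. ] pred [[ 76.7585857  263.0781724 ]
 [323.22973971 178.20927654]]
```

View pics/w1z.png

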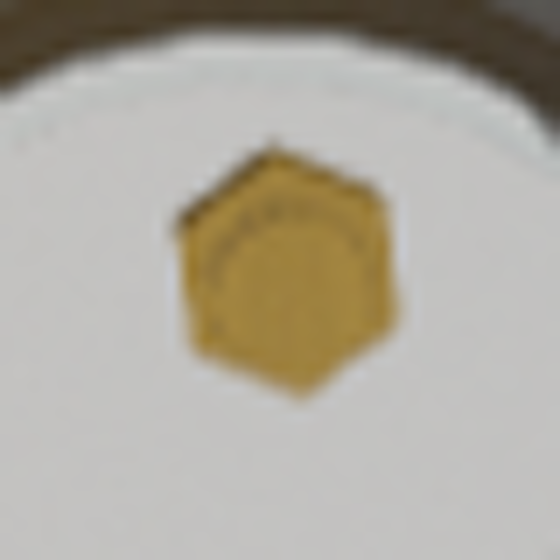

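```bash
python3 - <<'E'
from h import *
from scipy.optimize import least_squares
c=pickle.load(open("w1.pkl","rb")); t=pickle.load(open("top0.pkl","rb"))
k=np.array([(275,148),(382,195),(395,322),(302,397),(193,350),(180,235)])/14+[310,136]-.5+.5/14
W=np.array([onz(c,*p,32)[:2] for p in k]); print(W.round(1).tolist(),W.mean(0).round(1))
for i in range(6):
    e=W[(i+1)%6]-W[i]; print(round((np.degrees(np.arctan2(e[1],e[0]))+90)%60,1),round(np.hypot(*e),1),end=" | ")
print()
# rim: radial dark->bright outer-edge search around collar (d=104)
def rim(c,r0,z,u0):
    g=cv2.GaussianBlur(cv2.cvtColor(c["img"],cv2.COLOR_BGR2HSV)[:,:,2],(0,0),.8).astype(float)
    return g
for c,n,roi in [(c,"w",(275,120,110,110)),(t,"t",(155,190,65,65))]:
    g=cv2.cvtColor(c["img"],cv2.COLOR_BGR2GRAY); x,y,w,h=roi
    s=up(c["img"],x,y,w,h,5 if n=="w" else 7); 
    cv2.imwrite(f"pics/rim_{n}.png",s)
a=cv2.imread("pics/rim_w.png");b=cv2.imread("pics/rim_t.png")
C=np.zeros((550,800,3),np.uint8);C[:,:345]=0
a=cv2.resize(a,(400,400));b=cv2.resize(b,(400,400));cv2.imwrite("pics/rims.png",np.hstack([a,b]))
E
```

```text
[[487.4, 189.4], [495.1, 198.8], [508.3, 196.9], [513.4, 185.5], [505.5, 175.7], [493.5, 177.5]] [500.6 187.3]
21.1 12.2 | 21.6 13.4 | 24.1 12.5 | 21.1 12.6 | 21.3 12.2 | 27.1 13.3 |
```

View pics/rims.png

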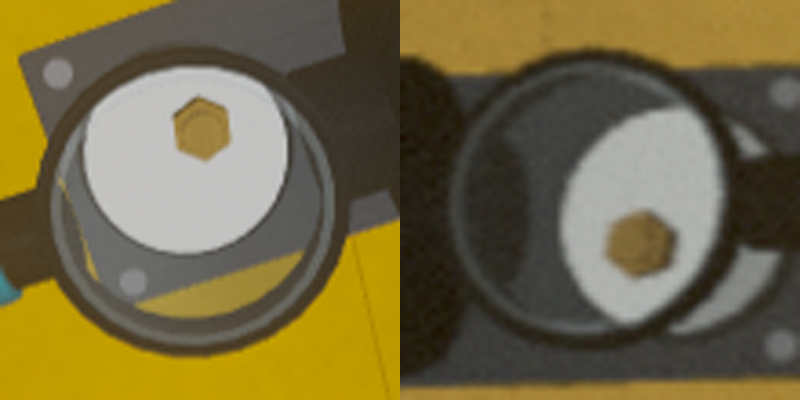

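Both views show the collar whole. Its centre is at about (327.9,175) in the wrist image and (186.5,222.2) in the top image. I'll settle the pot centre while moving to the tongs.

Call:
{"fn": "play_rows", "kwargs": {
  "plan": [
    [5,-39,-5,0,0,-0.013,0.6],
    [5,-39,-5,0,0,-0.013,0.6],
    [5,-39,-5,0,0,-0.013,0.6],
    [5,-39,-5,0,0,-0.013,0.6],
    [5,-39,-5,0,0,-0.013,0.6]
  ]
}}

```text
time_s: 1.65
eef_pos: [525.3, -22.2, 280.7]
ee_rot: [-0.006, 0.161, 0.987, -0.002]
force: [1.1, -0.2, 0.5]
grip_width: 0.799
```

Call:
{"fn": "play_rows", "kwargs": {
  "plan": [
    [5,-39,-5,0,0,0,0.6],
    [5,-39,-5,0,0,0,0.6],
    [5,-39,-5,0,0,0,0.6],
    [5,-39,-5,0,0,0,0.6],
    [0,0,0,0,0,0,0.6]
  ]
}}

```text
time_s: 2.07
eef_pos: [542.5, -185.7, 256.4]
ee_rot: [-0.009, 0.161, 0.987, -0.001]
force: [-0.2, -0.1, 0.2]
grip_width: 0.803
```

```bash
python3 - <<'E'
from rig import sense,optics
from h import *
c=pickle.load(open("w1.pkl","rb")); t=pickle.load(open("top0.pkl","rb"))
print("floor w",onz(c,326.2,161.2,20).round(1),"plug w",onz(c,330,155.2,32).round(1)); print("floor t",onz(t,199.2,225.75,20).round(1),"plug t",onz(t,193.6,229.3,32).round(1))
c=optics.capture("wrist"); pickle.dump(c,open("w2.pkl","wb")); cv2.imwrite("pics/w2.png",c["img"])
s=sense();print(s["eef_pos"],s["ee_rot"],s["dq"].round(3),s["grip_width"]); print(proj(c,[[550.5,-223,203],[550.5,-223,72]]).round())
E
```

```text
floor w [509.9 179.2  20. ] plug w [500.5 187.1  32. ]
floor t [511.  177.5  20. ] plug t [501.6 186.1  32. ]
[ 542.48644394 -182.93689723  256.99575263] [-8.59144755e-03  1.60538161e-01  9.86992195e-01 -3.05350999e-04] [ 0.072 -0.042  0.021  0.016  0.011  0.033] 0.7977941943106821
[[274. 243.]
 [290. 194.]]
```

View pics/w2.png

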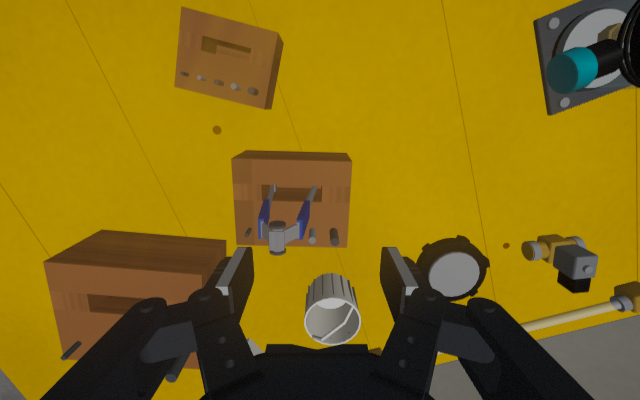

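The slot centre in the image, about (292,194), matches the prediction of (290,194). The hinge at (278,238) is within 2 to 3 mm of its prediction. I'll compute the small tilt and yaw correction next.

```bash
cat >> h.py <<'E'
from scipy.spatial.transform import Rotation as Ro
def turn(q,yang):  # world rotvec to tool-down with tool y at yang deg (world)
    y=np.array([np.cos(np.radians(yang)),np.sin(np.radians(yang)),0]); z=np.array([0,0,-1.]); R=np.c_[np.cross(y,z),y,z]
    return (Ro.from_matrix(R)*Ro.from_quat(np.r_[q[1:],q[0]]).inv()).as_rotvec()
E
python3 - <<'E'
from rig import sense
from h import *
s=sense(); print(turn(s["ee_rot"],70.7).round(4), np.array([550.5,-222,235])-s["eef_pos"])
E
```

```text
[-0.0023 -0.017  -0.0144] [  8.01355606 -39.06310277 -21.99575263]
```

Call:
{"fn": "play_rows", "kwargs": {
  "plan": [
    [4,-20,-8,-0.001,-0.009,-0.007,0.6],
    [4,-19,-8,-0.001,-0.008,-0.007,0.6],
    [0,0,0,0,0,0,0.6]
  ]
}}

```text
time_s: 2.37
eef_pos: [550.9, -219.3, 240.3]
ee_rot: [0.0, 0.166, 0.986, 0.001]
force: [0.1, 0.5, -0.4]
grip_width: 0.801
```

```bash
python3 - <<'E'
from rig import sense,optics
from h import *
c=optics.capture("wrist"); pickle.dump(c,open("w3.pkl","wb"))
s=sense(); print(turn(s["ee_rot"],70.7).round(4), np.array([550.5,-222,138])-s["eef_pos"])
# side + wrist crops
d=optics.capture("side"); cv2.imwrite("pics/w3.png",np.hstack([up(c["img"],190,120,270,260,1.5),cv2.resize(up(d["img"],260,130,120,130,3),(360,390))]))
for f,n in((c,"w"),(d,"s")): print(n,proj(f,[[550.5,-223,203],[550.5,-223,72]]).round())
E
```

```text
[-0.0022  0.0008 -0.0043] [  -0.43222266   -4.03009798 -103.0485193 ]
w [[311. 228.]
 [313. 180.]]
s [[319. 193.]
 [320. 246.]]
```

View pics/w3.png

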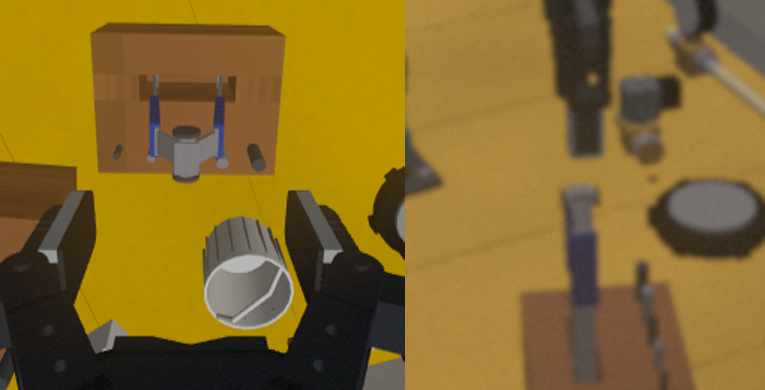

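The hinge sits centred between the fingers, at about (314,224) in the full wrist frame, and the side view agrees. I'll descend now.

Call:
{"fn": "play_rows", "kwargs": {
  "plan": [
    [0,-2,-25,0,0,-0.004,0.6],
    [0,-1,-25,0,0,0,0.6],
    [0,0,-25,0,0,0,0.6],
    [0,0,-18,0,0,0,0.6],
    [0,0,0,0,0,0,0.6]
  ]
}}

```text
time_s: 2.88
eef_pos: [552.5, -214.0, 149.7]
ee_rot: [0.004, 0.164, 0.986, 0.0]
force: [0.5, 0.4, -0.5]
grip_width: 0.802
```

Call:
{"fn": "play_rows", "kwargs": {
  "plan": [
    [0,0,-4,0,0,0,0.2],
    [0,0,0,0,0,0,0.0],
    [0,0,0,0,0,0,-0.12],
    [0,0,0,0,0,0,-0.12]
  ],
  "grip_force": 40
}}

```text
time_s: 3.22
eef_pos: [554.0, -211.9, 149.5]
ee_rot: [0.006, 0.162, 0.987, -0.0]
force: [0.7, 0.2, -1.3]
grip_width: 0.442
```

```bash
python3 - <<'E'
from rig import sense,optics
from h import *
c=optics.capture("side");w=optics.capture("wrist"); s=sense(); print(s,turn(s["ee_rot"],70.7).round(4))
cv2.imwrite("pics/g1.png",np.hstack([cv2.resize(w["img"],(400,250))[:, :],up(c["img"],270,130,133,83,3)[:249][:,:399] if 0 else cv2.resize(up(c["img"],265,130,120,75,1),(400,250),interpolation=cv2.INTER_CUBIC)]))
E
```

```text
{'time_s': 3.3167, 'joints': array([-0.56466165,  0.52555198,  1.40453657,  0.00411757,  1.20009962,
       -1.81087866]), 'dq': array([-0.0039223 ,  0.00676593,  0.0072694 , -0.00083318, -0.00324875,
       -0.00199209]), 'tau': array([ 1.53524014e-01, -5.00937939e+01, -2.50578493e+01,  1.91110728e-02,
       -8.76097649e-03,  3.35303761e-03]), 'eef_pos': array([ 554.00142934, -212.10867501,  149.41232503]), 'ee_rot': array([ 5.99990405e-03,  1.62300442e-01,  9.86723038e-01, -4.63424308e-04]), 'force': array([ 0.61415497,  0.53462595, -0.19891015]), 'wrist_torque': array([ 0.0189201 , -0.00709644,  0.0345721 ]), 'grip_width': 0.44187748257269627} [ 0.0029  0.0117 -0.0108]
```

View pics/g1.png

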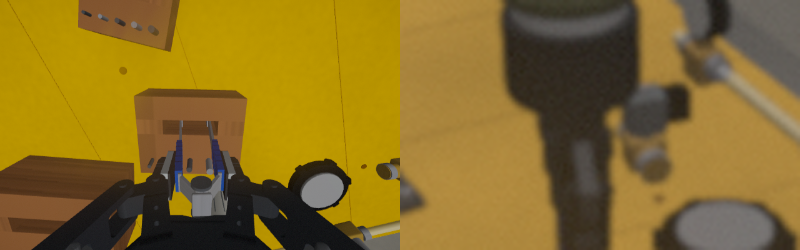

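The arm drifted about 10 mm in y and stopped 11 mm too high. I'll open up, re-centre and grip again.

Call:
{"fn": "play_rows", "kwargs": {
  "plan": [
    [0,0,0,0,0,0,0.5],
    [0,0,0,0,0,0,0.6],
    [-2,-5,0,-0.001,-0.006,-0.005,0.6],
    [-2,-5,0,-0.002,-0.006,-0.005,0.6],
    [0,0,0,0,0,0,0.6]
  ]
}}

```text
time_s: 3.73
eef_pos: [550.2, -223.5, 151.1]
ee_rot: [0.014, 0.168, 0.986, -0.002]
force: [-0.5, -0.2, 0.4]
grip_width: 0.794
```

```bash
python3 - <<'E'
from rig import sense,optics
from h import *
w=optics.capture("wrist"); s=sense(); print(s["eef_pos"],s["grip_width"],turn(s["ee_rot"],70.7).round(4))
print(proj(w,[[550.5,-223,203],[550.5,-223,72]]).round())
h=cv2.cvtColor(w["img"],cv2.COLOR_BGR2HSV); m=cv2.inRange(h,(110,100,40),(135,255,255)); n,l,st,ce=cv2.connectedComponentsWithStats(m)
print([(st[i].tolist(),ce[i].round()) for i in range(1,n) if st[i,4]>40])
cv2.imwrite("pics/g2.png",w["img"])
E
```

```text
[ 550.31698225 -223.2286606   151.06768905] 0.8011723340990301 [ 0.0078  0.027  -0.    ]
[[319. 325.]
 [317. 204.]]
[([355, 225, 9, 5, 42], array([359., 227.])), ([290, 231, 9, 15, 104], array([294., 238.])), ([355, 231, 15, 71, 563], array([362., 259.])), ([290, 247, 9, 7, 62], array([294., 250.])), ([290, 256, 10, 46, 261], array([294., 273.]))]
```

View pics/g2.png

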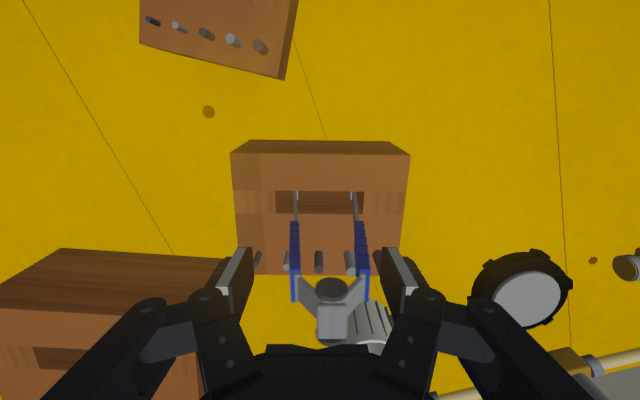

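The slot is at x 275 to 364, centred as predicted. The tongs stand about 4 mm toward +y, with the hinge at (332,300), after the first squeeze. I'll centre on them, go lower and close.

Call:
{"fn": "play_rows", "kwargs": {
  "plan": [
    [0,2,-8,0.004,0.014,0,0.6],
    [0,1,-7,0.004,0.013,0,0.6],
    [0,0,0,0,0,0,0.5]
  ]
}}

```text
time_s: 4.03
eef_pos: [550.0, -220.3, 134.8]
ee_rot: [-0.001, 0.168, 0.986, 0.0]
force: [0.7, -0.3, -0.8]
grip_width: 0.751
```

```bash
cat > st.py <<'E'
from rig import sense
from h import *
import sys
s=sense(); print(s["time_s"],s["eef_pos"].round(1),"w",(s["grip_width"]*85).round(1),"turn",turn(s["ee_rot"],float(sys.argv[1])).round(4),"F",s["force"].round(1),"q",s["joints"].round(2),"dq",abs(s["dq"]).max().round(3))
E
python3 st.py 70.7
```

```text
Traceback (most recent call last):
  File "st.py", line 4, in <module>
    s=sense(); print(s["time_s"],s["eef_pos"].round(1),"w",(s["grip_width"]*85).round(1),"turn",turn(s["ee_rot"],float(sys.argv[1])).round(4),"F",s["force"].round(1),"q",s["joints"].round(2),"dq",abs(s["dq"]).max().round(3))
                                                           ^^^^^^^^^^^^^^^^^^^^^^^^^^
AttributeError: 'float' object has no attribute 'round'
```

Call:
{"fn": "play_rows", "kwargs": {
  "plan": [
    [0,0,0,0,0,0,0.0],
    [0,0,0,0,0,0,-0.08],
    [0,0,0,0,0,0,-0.14],
    [0,0,0,0,0,0,-0.14],
    [0,0,0,0,0,0,-0.14]
  ]
}}

```text
time_s: 4.45
eef_pos: [550.4, -219.9, 134.3]
ee_rot: [-0.002, 0.168, 0.986, 0.0]
force: [-0.1, -0.1, -0.7]
grip_width: 0.43
```

```bash
sed -i 's/(s\["grip_width"\]\*85).round(1)/round(s["grip_width"]*85,1)/' st.py; python3 st.py 70.7
```

```text
4.45 [ 550.4 -219.9  134.3] w 36.6 turn [-0.0011 -0.0031 -0.0001] F [-0.1 -0.1 -0.7] q [-0.58  0.55  1.41 -0.    1.19 -1.81] dq 0.002
```

Call:
{"fn": "play_rows", "kwargs": {
  "plan": [
    [0,0,10,0,0,0,-0.14],
    [0,0,20,0,0,0,-0.14],
    [0,0,20,0,0,0,-0.14],
    [0,0,20,0,0,0,-0.14],
    [0,0,20,0,0,0,-0.14]
  ]
}}

```text
time_s: 4.87
eef_pos: [547.8, -218.2, 224.9]
ee_rot: [-0.007, 0.168, 0.986, 0.003]
force: [1.0, -0.2, -1.3]
grip_width: 0.431
```

```bash
python3 st.py 70.7
```

```text
4.8667 [ 547.8 -218.2  224.9] w 36.6 turn [-0.0072 -0.0123 -0.    ] F [ 1.  -0.2 -1.3] q [-0.58  0.47  1.29 -0.    1.4  -1.81] dq 0.579
```

Call:
{"fn": "play_rows", "kwargs": {
  "plan": [
    [2,-1,20,-0.007,-0.012,0,-0.14],
    [0,0,20,0,0,0,-0.14],
    [0,0,20,0,0,0,-0.14],
    [0,0,0,0,0,0,-0.14]
  ]
}}

```text
time_s: 5.2
eef_pos: [549.9, -219.1, 294.8]
ee_rot: [0.004, 0.168, 0.986, -0.001]
force: [-0.6, -0.6, -0.0]
grip_width: 0.428
```

```bash
python3 st.py 70.7; python3 - <<'E'
from rig import sense,optics
from h import *
w=optics.capture("wrist");d=optics.capture("side");p=sense()["eef_pos"]
print("s",proj(d,[p,p+[0,0,-125.8]]).round(),"w",proj(w,[p,p+[0,0,-125.8]]).round())
u,v=proj(d,p)[0].astype(int)
cv2.imwrite("pics/l1.png",np.hstack([w["img"][100:400,120:520],up(d["img"],u-50,v-30,100,100,3)])); print(u,v)
E
```

```text
5.2 [ 549.9 -219.1  294.8] w 36.4 turn [ 0.0042  0.0068 -0.0002] F [-0.6 -0.6 -0. ] q [-0.58  0.43  1.17  0.    1.53 -1.81] dq 0.058
s [[316. 151.]
 [318. 209.]] w [[317. 249.]
 [317. 187.]]
316 151
```

View pics/l1.png

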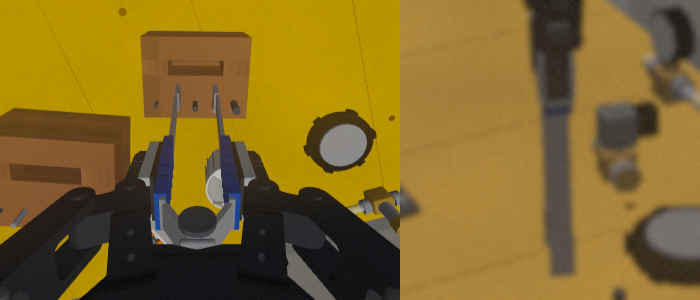

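The tongs hang straight: jaw ends are at (317,188) in the wrist frame against a predicted (317,187), and the jaws are open. I'll carry them to the pot and turn +11° so the jaws meet the 82° flats.

Call:
{"fn": "play_rows", "kwargs": {
  "plan": [
    [-2,15,0,0.004,0.007,0,-0.14],
    [-4,30,0,0,0,0.02,-0.14],
    [-4,32,0,0,0,0.02,-0.14],
    [-4,32,0,0,0,0.02,-0.14],
    [-4,32,0,0,0,0.02,-0.14]
  ]
}}

```text
time_s: 5.72
eef_pos: [527.0, -74.6, 281.9]
ee_rot: [-0.01, 0.131, 0.991, 0.003]
force: [0.1, 0.6, -1.3]
grip_width: 0.43
```

Call:
{"fn": "play_rows", "kwargs": {
  "plan": [
    [-4,32,0,0,0,0.02,-0.14],
    [-4,32,0,0,0,0.02,-0.14],
    [-4,32,0,0,0,0.02,-0.14],
    [-4,32,0,0,0,0.02,-0.14],
    [-4,32,0,0,0,0.02,-0.14]
  ]
}}

```text
time_s: 6.13
eef_pos: [499.7, 97.0, 275.0]
ee_rot: [-0.018, 0.078, 0.997, 0.003]
force: [1.5, 0.6, -1.0]
grip_width: 0.43
```

```bash
python3 st.py 82
```

```text
6.1333 [499.7  97.  275. ] w 36.6 turn [-0.0089 -0.0355  0.0172] F [ 1.5  0.6 -1. ] q [-0.04  0.27  1.44  0.01  1.47 -1.46] dq 0.807
```

Call:
{"fn": "play_rows", "kwargs": {
  "plan": [
    [0,30,6,-0.004,-0.018,0.008,-0.14],
    [1,30,6,-0.004,-0.017,0.008,-0.14],
    [1,20,4,0,0,0,-0.14],
    [0,0,0,0,0,0,-0.14]
  ]
}}

```text
time_s: 6.47
eef_pos: [494.9, 188.2, 286.1]
ee_rot: [-0.006, 0.066, 0.998, 0.001]
force: [-0.8, -0.1, -0.9]
grip_width: 0.433
```

```bash
python3 st.py 82
```

```text
6.4667 [494.9 188.2 286.1] w 36.8 turn [-0.0019 -0.0116 -0.0078] F [-0.8 -0.1 -0.9] q [ 0.14  0.3   1.38  0.    1.48 -1.3 ] dq 0.064
```

Call:
{"fn": "play_rows", "kwargs": {
  "plan": [
    [4,-1,0,-0.002,-0.012,-0.008,-0.14],
    [2,0,0,0,0,0,-0.14],
    [0,0,0,0,0,0,-0.14]
  ]
}}

```text
time_s: 6.72
eef_pos: [499.3, 187.7, 283.2]
ee_rot: [-0.002, 0.069, 0.998, -0.001]
force: [0.3, 0.2, -1.8]
grip_width: 0.428
```

```bash
python3 st.py 82; python3 - <<'E'
from rig import sense,optics
from h import *
w=optics.capture("wrist");t=optics.capture("top");d=optics.capture("side");p=sense()["eef_pos"]
pickle.dump((w,t,d),open("a.pkl","wb"))
for n,c in(("w",w),("t",t),("s",d)): print(n,proj(c,[p+[0,0,-124.3],[510.3,178.4,120],[501,187,34]]).round(1).tolist())
u,v=proj(d,[510,178,120])[0].astype(int)
def r(i,s): return cv2.resize(i,s,interpolation=cv2.INTER_CUBIC)
cv2.imwrite("pics/a1.png",np.hstack([r(w["img"][110:290,230:410],(500,500)),r(d["img"][v-60:v+40,u-30:u+30],(300,500))]))
print(u,v)
E
```

```text
6.7167 [499.3 187.7 283.2] w 36.4 turn [ 0.0015 -0.0043 -0.0012] F [ 0.3  0.2 -1.8] q [ 0.14  0.3   1.38 -0.    1.47 -1.29] dq 0.024
w [[316.9, 191.2], [310.2, 191.4], [316.7, 166.5]]
t [[172.8, 225.9], [184.3, 222.3], [192.9, 229.5]]
s [[233.3, 136.5], [240.1, 150.5], [239.5, 177.7]]
239 150
```

View pics/a1.png

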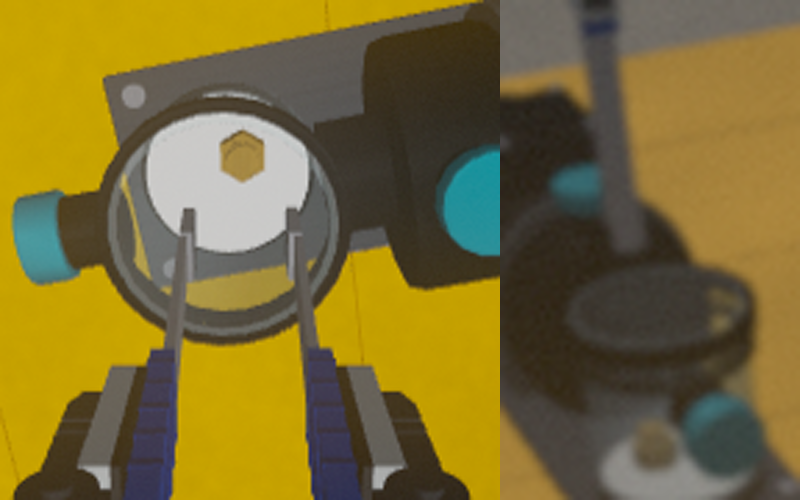

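The final view shows both jaw ends, at wrist pixels (297.6,185.6) and (335,185.6), midway at 316.4. The plug is at (317.1,166.2), matching its prediction of (316.7,166.5), and its flats face the jaws. I'll check the jaws' fore-aft offset numerically.

```bash
python3 - <<'E'
from rig import sense
from h import *
w,t,d=pickle.load(open("a.pkl","rb")); p=sense()["eef_pos"]; a=np.radians(82); y=np.array([np.cos(a),np.sin(a),0]); x=np.array([y[1],-y[0],0])
for dz in (-124.3,-128):
  for sx in(-8,8):
    P=[p+x*sx+y*sy+[0,0,dz] for sy in(-22,-18,18,22)]
    print(dz,sx,"w",proj(w,P).round(1).tolist(),"s",proj(d,P).round(1).tolist())
# measured jaw ends: rightmost/lowest grey strips in wrist: print intensity profile along columns
g=cv2.cvtColor(w["img"],cv2.COLOR_BGR2GRAY)
for u in(296,298,334,336): print(u,g[178:208,u].tolist())
g=cv2.cvtColor(d["img"],cv2.COLOR_BGR2GRAY)
for v in (128,132,136,138,140,142,144): print(v,g[v,222:245].tolist())
E
```

```text
-124.3 -8 w [[294.0, 183.2], [298.2, 183.2], [335.6, 183.3], [339.8, 183.3]] s [[231.5, 140.5], [231.2, 139.9], [229.2, 134.2], [229.0, 133.6]]
-124.3 8 w [[294.4, 199.0], [298.5, 199.0], [335.3, 199.1], [339.4, 199.1]] s [[237.7, 139.6], [237.4, 138.9], [235.2, 133.3], [235.0, 132.7]]
-128 -8 w [[294.3, 182.2], [298.4, 182.2], [335.4, 182.3], [339.5, 182.3]] s [[231.6, 141.8], [231.4, 141.2], [229.4, 135.5], [229.1, 134.8]]
-128 8 w [[294.7, 197.8], [298.7, 197.8], [335.0, 197.9], [339.1, 197.9]] s [[237.8, 140.9], [237.6, 140.2], [235.4, 134.6], [235.2, 134.0]]
296 [201, 202, 201, 201, 201, 202, 188, 94, 96, 96, 97, 95, 96, 95, 95, 109, 134, 98, 97, 97, 100, 100, 99, 103, 102, 104, 105, 105, 108, 108]
298 [201, 202, 201, 202, 201, 202, 188, 96, 96, 96, 94, 94, 95, 95, 95, 110, 140, 143, 144, 143, 144, 143, 142, 143, 143, 143, 143, 144, 142, 142]
334 [201, 201, 201, 201, 202, 197, 165, 92, 94, 94, 93, 95, 93, 93, 92, 108, 141, 142, 146, 143, 142, 143, 142, 142, 143, 143, 141, 142, 142, 142]
336 [201, 201, 201, 201, 201, 196, 167, 96, 93, 94, 92, 93, 94, 92, 93, 107, 132, 89, 89, 88, 87, 87, 84, 84, 81, 81, 82, 81, 81, 81]
128 [79, 81, 81, 83, 81, 79, 77, 70, 73, 72, 75, 73, 74, 85, 102, 118, 126, 131, 131, 130, 131, 131, 134]
132 [50, 55, 54, 54, 56, 53, 56, 59, 68, 74, 76, 76, 74, 73, 68, 62, 54, 61, 79, 99, 115, 127, 133]
136 [45, 43, 38, 39, 38, 38, 36, 39, 48, 62, 71, 75, 76, 73, 71, 66, 53, 40, 41, 41, 46, 60, 83]
138 [42, 48, 44, 45, 44, 40, 40, 41, 46, 57, 66, 74, 75, 72, 70, 63, 53, 45, 38, 42, 37, 42, 52]
140 [43, 40, 42, 45, 40, 39, 39, 41, 42, 45, 54, 58, 57, 56, 54, 45, 44, 40, 38, 44, 43, 40, 40]
142 [42, 39, 38, 41, 41, 42, 37, 40, 42, 39, 41, 42, 40, 43, 41, 45, 45, 45, 46, 48, 47, 47, 49]
144 [40, 42, 41, 40, 38, 39, 41, 42, 45, 48, 51, 54, 55, 54, 56, 57, 57, 61, 61, 60, 60, 61, 61]
```

Jaw position is confirmed to about 1 mm in x, y and z. I'll descend in checked steps.

Call:
{"fn": "play_rows", "kwargs": {
  "plan": [
    [1,-1,-12,0,-0.004,0,-0.14],
    [0,0,-12,0,0,0,-0.14],
    [0,0,-10,0,0,0,-0.14],
    [0,0,0,0,0,0,-0.14]
  ]
}}

```text
time_s: 7.2
eef_pos: [501.1, 183.9, 248.9]
ee_rot: [0.001, 0.072, 0.997, -0.001]
force: [-1.1, -0.9, -1.3]
grip_width: 0.434
```

```bash
python3 st.py 82
```

```text
7.2 [501.1 183.9 248.9] w 36.9 turn [0.0012 0.002  0.0037] F [-1.1 -0.9 -1.3] q [ 0.13  0.32  1.44 -0.    1.38 -1.29] dq 0.026
```

Call:
{"fn": "play_rows", "kwargs": {
  "plan": [
    [-1,3,-12,0,0,0.004,-0.14],
    [0,0,-12,0,0,0,-0.14],
    [0,0,-12,0,0,0,-0.14],
    [0,0,0,0,0,0,-0.14]
  ]
}}

```text
time_s: 7.53
eef_pos: [501.0, 185.1, 213.7]
ee_rot: [0.002, 0.071, 0.997, -0.0]
force: [0.5, -0.5, -0.5]
grip_width: 0.433
```

```bash
python3 st.py 82
```

```text
7.5333 [501.  185.1 213.7] w 36.8 turn [0.001  0.0043 0.0028] F [ 0.5 -0.5 -0.5] q [ 0.14  0.34  1.5  -0.    1.29 -1.29] dq 0.048
```

Call:
{"fn": "play_rows", "kwargs": {
  "plan": [
    [0,2,-12,0.001,0.004,0.003,-0.14],
    [-1,0,-12,0,0,0,-0.14],
    [0,0,-12,0,0,0,-0.14],
    [0,0,0,0,0,0,-0.14]
  ]
}}

```text
time_s: 7.87
eef_pos: [501.3, 186.7, 178.1]
ee_rot: [0.002, 0.07, 0.998, 0.001]
force: [0.6, -0.5, -1.4]
grip_width: 0.431
```

```bash
python3 st.py 82
```

```text
7.8667 [501.3 186.7 178.1] w 36.6 turn [-0.0008  0.0036  0.0011] F [ 0.6 -0.5 -1.4] q [ 0.14  0.38  1.55  0.    1.21 -1.29] dq 0.043
```

Call:
{"fn": "play_rows", "kwargs": {
  "plan": [
    [-1,0,-10,0,0.003,0.001,-0.14],
    [0,0,-9,0,0,0,-0.14],
    [0,0,-7,0,0,0,-0.14],
    [0,0,0,0,0,0,-0.14]
  ]
}}

```text
time_s: 8.2
eef_pos: [501.1, 186.6, 151.2]
ee_rot: [0.001, 0.07, 0.998, 0.001]
force: [-0.1, -0.7, -1.2]
grip_width: 0.431
```

```bash
python3 st.py 82
```

```text
8.2 [501.1 186.6 151.2] w 36.6 turn [-0.0012  0.0025  0.0003] F [-0.1 -0.7 -1.2] q [ 0.14  0.41  1.58  0.    1.15 -1.29] dq 0.016
```

Call:
{"fn": "play_rows", "kwargs": {
  "plan": [
    [0,0,-2.5,0,0,0,-0.14],
    [0,0,0,0,0,0,-0.2],
    [0,0,0,0,0,0,-0.24],
    [0,0,0,0,0,0,-0.3],
    [0,0,0,0,0,0,-0.3]
  ],
  "grip_force": 45
}}

```text
time_s: 8.62
eef_pos: [501.5, 186.7, 149.1]
ee_rot: [0.002, 0.07, 0.998, 0.001]
force: [-0.3, -0.6, -1.2]
grip_width: 0.391
```

Call:
{"fn": "play_rows", "kwargs": {
  "plan": [
    [0,0,0,0,0,0,-0.5],
    [0,0,0,0,0,0,-0.5],
    [0,0,0,0,0,0,-0.5]
  ]
}}

```text
time_s: 8.87
eef_pos: [501.7, 186.8, 149.6]
ee_rot: [0.002, 0.07, 0.998, 0.001]
force: [-0.3, -0.0, -0.9]
grip_width: 0.386
```

```bash
python3 st.py 82
```

```text
8.8667 [501.7 186.8 149.6] w 32.8 turn [-0.0015  0.0046  0.0001] F [-0.3 -0.  -0.9] q [ 0.14  0.41  1.58  0.    1.14 -1.29] dq 0.002
```

The fingers stopped at 33 mm. They would reach about 29 mm if the jaws were empty, so the plug is clamped. I'll lift it.

Call:
{"fn": "play_rows", "kwargs": {
  "plan": [
    [0,0,5,0,0,0,-1],
    [0,0,8,0,0,0,-1],
    [0,0,10,0,0,0,-1],
    [0,0,12,0,0,0,-1],
    [0,0,12,0,0,0,-1]
  ]
}}

```text
time_s: 9.28
eef_pos: [500.8, 186.6, 199.1]
ee_rot: [0.001, 0.07, 0.998, 0.001]
force: [-0.1, 0.5, -1.7]
grip_width: 0.389
```

```bash
python3 st.py 82
```

```text
9.2833 [500.8 186.6 199.1] w 33.1 turn [-0.001   0.0012  0.0002] F [-0.1  0.5 -1.7] q [ 0.14  0.36  1.52  0.    1.26 -1.29] dq 0.366
```

Call:
{"fn": "play_rows", "kwargs": {
  "plan": [
    [1,-1,13,0,0,0,-1],
    [0,0,14,0,0,0,-1],
    [0,0,14,0,0,0,-1],
    [0,0,14,0,0,0,-1],
    [0,0,14,0,0,0,-1]
  ]
}}

```text
time_s: 9.7
eef_pos: [501.5, 185.6, 277.0]
ee_rot: [0.003, 0.07, 0.998, 0.001]
force: [0.6, 0.8, -1.8]
grip_width: 0.387
```

```bash
python3 st.py 82
```

```text
9.7 [501.5 185.6 277. ] w 32.9 turn [-0.0016  0.0055  0.0001] F [ 0.6  0.8 -1.8] q [ 0.13  0.3   1.39  0.    1.44 -1.3 ] dq 0.439
```

Call:
{"fn": "play_rows", "kwargs": {
  "plan": [
    [1,-1,14,0,0,0,-1],
    [0,0,14,0,0,0,-1],
    [0,0,12,0,0,0,-1],
    [0,0,8,0,0,0,-1],
    [0,0,0,0,0,0,-1]
  ]
}}

```text
time_s: 10.12
eef_pos: [502.4, 184.6, 336.1]
ee_rot: [0.008, 0.07, 0.998, 0.002]
force: [0.6, 0.1, -1.6]
grip_width: 0.388
```

Call:
{"fn": "play_rows", "kwargs": {
  "plan": [
    [0,0,3,0,0,0,-1],
    [0,0,0,0,0,0,-1],
    [0,0,0,0,0,0,-1],
    [0,0,0,0,0,0,-1]
  ]
}}

```text
time_s: 10.45
eef_pos: [501.9, 184.6, 338.8]
ee_rot: [0.007, 0.07, 0.998, 0.002]
force: [-0.6, 0.8, -1.2]
grip_width: 0.389
```

```bash
python3 st.py 82; python3 - <<'E'
from rig import sense,optics
from h import *
p=sense()["eef_pos"]
for n in("wrist","side","top"):
    c=optics.capture(n); cv2.imwrite(f"pics/end_{n}.png",c["img"])
    q=proj(c,[p+[0,0,-115]])[0]; u,v=q.astype(int)
    h=cv2.cvtColor(c["img"],cv2.COLOR_BGR2HSV); m=cv2.inRange(h,(10,90,50),(24 if n!="wrist" else 32,255,225 if n=="wrist" else 255))
    print(n,q.round(1),"plug in pot px",proj(c,[[501,187,32]]).round(1))
    for nm,(a,b) in (("tip",(u,v)),("pot",proj(c,[[501,187,32]])[0].astype(int))):
        r=h[max(b-12,0):b+13:3,a-12:a+13:4]; print(nm); print([[tuple(int(z) for z in x[:2])+(int(x[2]),) for x in row] for row in r][2:7])
E
```

```text
10.45 [501.9 184.6 338.8] w 33.1 turn [-0.0029  0.0149 -0.0001] F [-0.6  0.8 -1.2] q [ 0.13  0.28  1.27  0.    1.58 -1.3 ] dq 0.013
wrist [316.2 191.6] plug in pot px [[317.2 153.7]]
tip
[[(15, 36, 98), (21, 156, 163), (20, 150, 143), (21, 153, 150), (21, 155, 155), (21, 155, 163), (20, 97, 110)], [(19, 45, 96), (21, 156, 157), (20, 147, 125), (21, 155, 164), (20, 154, 149), (21, 156, 154), (20, 110, 123)], [(16, 33, 101), (21, 149, 135), (21, 158, 165), (21, 158, 163), (21, 155, 164), (21, 160, 148), (20, 80, 102)], [(18, 26, 100), (21, 159, 164), (21, 157, 164), (21, 158, 163), (21, 157, 164), (21, 157, 167), (20, 90, 96)], [(16, 28, 101), (21, 161, 157), (21, 158, 163), (21, 160, 163), (21, 160, 164), (21, 160, 167), (20, 90, 99)]]
pot
[[(15, 3, 200), (20, 4, 201), (20, 4, 200), (15, 3, 200), (20, 4, 200), (15, 3, 200), (20, 4, 200)], [(30, 3, 200), (20, 4, 201), (30, 4, 200), (20, 4, 200), (20, 4, 200), (30, 1, 199), (30, 3, 200)], [(30, 3, 200), (10, 4, 201), (30, 3, 199), (15, 3, 200), (30, 3, 200), (30, 3, 200), (15, 3, 200)], [(20, 4, 201), (15, 3, 200), (30, 3, 200), (15, 3,
[... 1627 characters left out ...]
19, 153, 35), (20, 144, 117), (20, 129, 97), (22, 61, 63), (19, 36, 57), (25, 69, 48)], [(27, 156, 31), (16, 156, 31), (20, 119, 43), (20, 143, 105), (20, 111, 60), (25, 75, 41), (25, 73, 42)]]
pot
[[(45, 9, 119), (48, 7, 179), (53, 6, 178), (45, 6, 176), (50, 4, 176), (48, 7, 179), (42, 7, 176)], [(40, 5, 142), (40, 9, 179), (40, 4, 176), (48, 7, 176), (53, 6, 180), (38, 6, 175), (60, 7, 172)], [(60, 6, 123), (66, 7, 178), (45, 9, 177), (50, 4, 175), (40, 9, 177), (60, 6, 179), (48, 10, 127)], [(40, 10, 80), (60, 4, 177), (54, 7, 179), (50, 9, 179), (45, 6, 175), (53, 6, 174), (19, 76, 54)], [(50, 12, 65), (45, 9, 176), (38, 6, 177), (48, 7, 176), (54, 7, 178), (60, 5, 145), (20, 159, 37)]]
```

The picture limit is used up, but the pixel values are clear. There is brass between the jaws in the wrist view, and the pot floor where the plug stood is plain white in the wrist and top views. The arm is still, so I'm handing in.

```bash
python3 st.py 82; python3 -c "
from rig import ctrl
print(ctrl.finish_job())"
```

```text
10.6 [501.9 184.6 338.8] w 33.1 turn [-0.0029  0.0148 -0.0001] F [-0.5 -0.3 -1.1] q [ 0.13  0.28  1.27  0.    1.58 -1.3 ] dq 0.004
the job is handed in; nothing more can be done
None
```

The plug is out of the pot and held in the tongs, jaws downward, and the job is handed in at 10.6 s. No verdict was reported.

**What I did:**
- I took the tongs from the middle block and drew them straight up out of the slot.
- I lowered them into the pot with the jaws on the 82° flats and closed at 45 N. The fingers stopped at 33 mm, where empty jaws would have let them reach about 29 mm.
- I lifted about 190 mm, which puts the plug's underside at roughly 209 mm by the arm's reading. The requirement is 150 mm.

**Last checks:**
- **Plug:** in the wrist camera there is brass between the jaws. The pot floor where the plug stood is plain white in the wrist and top views.
- **Arm:** it is still (joint speeds at most 0.004 rad/s), the tool is tilted about 0.015 rad, and the grip width is steady at 33.1 mm.

**What went wrong or was not confirmed:**
- The first squeeze on the tongs was about 10 mm off in y and 11 mm too high, because the arm drifted on the way down. It pushed the tongs about 4 mm along the slot. I opened, re-centred and gripped again.
- The pot rim estimates differed by about 7 mm between the cameras. I settled it from the pot floor, where they agreed to 2 mm.
- The last picture could not be viewed because the limit of 12 was reached, so the final check rests on pixel values. They do not show the basket, lid and valve, so I did not check those at the end. The arm's paths stayed well away from them.

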